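# Fit the probe, then hold a flask down in the sprung cradle

## Robot

A 6-joint arm with a two-finger parallel gripper is mounted at the origin on the work surface. World frame = base frame: x ahead of the robot, y to its left, z up, the work surface at z = 0. Lengths are in mm, angles in degrees, forces in N, time in s.
With the tool pointing down it reaches from about 300 to 825 mm from the base axis. Payload 5.4 kg.
Tool frame: the origin (TCP) lies between the finger pads; the fingertips stand 14 mm ahead of it and the grasp point (between the pads) lies 5 mm behind it (bot.nose_length is the distance from the TCP to the fingertips, in mm); z points along the fingers, y is the direction in which the jaws open and shut (so a half turn about z gives the same grasp; the last joint's range is limited). The gripper opens to 92 mm and grips with 3 to 60 N. Pads are 20 mm wide; open, the fingers measure 128 mm over their backs; the gripper's body (75 mm by 189 mm) begins 69 mm behind the grasp point.
Start: joints at [-81.939, 9.076, 91.501, -0, 79.423, -12.038], TCP at [197.574, -539.973, 228.601] pointing down, gripper open.
Joint ranges: [-166.64, 166.64], [-54.1, 131.32], [10.49, 154.53], [-73.88, 253.88], [9.74, 151.15], [-171.62, 171.62]. Speed limits (degrees/s): [147.25, 147.25, 180, 180, 180, 180].

## Interface

Orientations are given as [roll, pitch, yaw] about the fixed x, y, z axes, in that order (R = Rz(yaw) Ry(pitch) Rx(roll)).
In Python, from workcell import bot gives the robot as it stands.
- The arm moves only by the tool jog_arm, never from a script. Its argument "steps" is a list of rows, each a list of 3 entries, a list of its own where there are three numbers: the finger opening in mm, from 0 to 91.9, then the shift along the tool's x, y, z in mm, then the turn about the tool's z in rad. A call has exactly 5 rows; each row shifts and turns the commanded pose from where the row before left it, along the tool's axes as they then stand; what a row does not reach is not made up. A row lasts 1/10 s, in which the tool goes at most 50 mm and 8.59 degrees, less where a joint would pass 70% of its speed; a pose out of reach is approached as far as the arm can. A call with a gripper value outside its range is refused whole. The fingers move at their own pace and stop on an object; "grip_force" is the grip in N (left out, the last holds). Time passes only in rows, so rows that do not move let the fingers close, or fill a call up. It gives the time, the measured TCP pose, the force and the opening at its end, in the units of the state.
- bot.sense(): the state, without advancing time (a new reading comes with each control period).
- bot.read_camera(name): name is "scene" or "top" or "wrist"; returns a dict with "color" (480x640x3 uint8, red, green, blue), "depth" (480x640 float32, mm along the optical axis (not along the pixel's ray), 0 where there is no reading), "fx", "fy", "cx", "cy" (pixels), "camera_from_world" (4x4, takes a point from world to camera coordinates). Camera axes: x right, y up, looking along -z (the intrinsics and any distortion apply to the point x, -y, -z); pixel columns grow to the right and rows downward; lengths in mm; the calibration is good to about 2 mm. A picture is of the moment at which its call begins.
- bot.finish_job(): hands the job in, once; it reports no verdict.
The state is a dict: "time": time; "qpos": joint angles; "joint_velocities": joint speeds; "joint_efforts": joint torques, N m; "tcp_pos": TCP position; "eef_rot": TCP orientation; "contact_force": force on the tool from outside, world axes, zero at the start; "wrist_torque": the same for the moment, N m; "finger_gap": finger opening in mm.
Only numpy, scipy, OpenCV 4.12 (cv2) and the standard library are available. Lean on these libraries where they do the work, as an engineer would, in place of code of your own. Each camera call takes 0.05 s, during which the arm holds its last target. There are 200 camera calls.

## Task

Push the temperature probe from its stand fully home into the open hole of the flask warmer, then set the round flask upright in the warmer's sprung ring and press it down until the ring is level with the top of the collar around it or lower. Finish while still holding the flask pressed down like that; keep the flask upright throughout and do not disturb the other glassware.

Things in the scene. Friction and masses are not known exactly. Their poses are not given: they have to be found in the camera images.
- probe_handle (a point): Temperature probe (45 g), upright in its stand: a round grey handle 18 mm in diameter and 55 mm tall, with a steel pin 8 mm in diameter and 40 mm long below it. This point is the centre of the handle, 27.5 mm above its lower face (the shoulder) and 67.5 mm above the pin's tip. z points up along the probe.
- probe_tip (a point): The lower end of the probe's pin, z up along the probe.
- stand: White plastic block 60 x 60 mm, 50 mm tall, fixed to the table, with one upright hole 10 mm in diameter in which the probe's pin stands; the probe's shoulder rests on the block's top. Origin at the centre of its underside. It stands on one side of the warmer, the flask on the other; the sides change.
- warmer: Flask warmer, fixed: a slate-grey box 170 (x) x 270 (y) mm, 70 mm tall, two black knobs in front, its -y end a bare aluminium block with the hole for the probe, the sprung ring on its top. Origin at the centre of its underside; x points away from the knobs, y along its length from the hole towards the ring.
- well (a point): Centre of the mouth of the open vertical hole (11 mm in diameter, 50 mm deep, mouth bevelled 2 mm) in the flat top of the warmer's aluminium end, 70 mm above the table and 135 mm from the ring's axis. Fully home, the probe's shoulder rests on the top and its pin tip is 40 mm below this point. Axes are the warmer's.
- ring_top (a point): Centre of the upper face of the sprung steel ring on the warmer: outer diameter 74 mm, opening 52 mm, 10 mm thick, on a coil spring. At rest its upper face is 122 mm above the table. The flask's globe sits in the opening with its centre about 19 mm above this point. The point moves down with the ring. Axes are the warmer's.
- collar (a point): Centre of the upper rim of the fixed aluminium collar (tube 90 mm outer, 82 mm inner diameter) around the ring, 102 mm above the table: the level to which the ring's upper face is to be pressed, 20 mm below its rest level.
- cradle (a joint): How far the ring is pressed down, m: 0 at rest, 0.020 level with the collar, 0.028 at its stop. Spring 450 N/m with 4.5 N preload: the flask's weight alone does not sink it; level with the collar takes about 12 N of push, the stop about 15 N. It springs back when let go.
- flask_neck (a point): Round flask (160 g, amber glass), flat-bottomed, standing on the table: globe 64 mm in diameter, straight neck 24 mm in diameter, blue stopper 27 mm wide; 122 mm tall in all. This point is on the neck's axis 84 mm above the underside, where the neck can be pinched (the bare neck runs from 57 to 112 mm). z points up along the neck.
- flask_globe (a point): Centre of the flask's globe, 26.5 mm above the flask's underside and 57.5 mm below the neck point.
- flask: The same flask; origin at the centre of its flat underside.
- reagent: Bystander: amber bottle with a blue screw cap, 56 mm in diameter, 115 mm tall; origin under its centre. Leave it alone.
- conical: Bystander: clear conical flask, 68 mm across the foot, 102 mm tall; origin under its centre. Leave it alone.
- beaker: Bystander: clear beaker, 64 mm across, 80 mm tall, beyond the warmer; origin under its centre. Leave it alone.

How it is judged (in metres and radians):
On the way, in this order (a step that is already met when the one before it is completed fails the run):
1. the probe is fully home in the warmer's hole (horizontal distance between probe_tip and well below 0.004 m and height (world z) of probe_tip below 0.035 m and angle between probe_tip's own z axis and vertical below 0.1 rad), for 0.2 s.
2. the flask sits upright in the ring and the robot presses it down to the collar's level (value of joint cradle above 0.017 m and horizontal distance between flask_globe and ring_top below 0.006 m and z of flask_globe in the frame of ring_top between 0.012 and 0.026 m and angle between flask_globe's own z axis and vertical below 0.2 rad and contact force between the fingers and flask above 3 N), for 0.3 s.
At the end, for the whole second after the job is handed in: Probe in the hole: tip within 4 mm of its axis, 35 mm deep or more, upright within 0.1 rad. Flask in the ring: centred within 6 mm, upright within 0.2 rad, still; the fingers push on it with over 3 N and hold the ring at least 17 mm down (20 mm is level with the collar) (all of step 1 and all of step 2 and linear speed of flask below 0.02 m/s); the arm keeps its last pose, push and grip.
It fails at once if a bystander is moved by more than 30 mm or tipped (distance of any of reagent, conical, beaker from where it was at the start of the episode above 0.03 m or angle between any of reagent, conical, beaker's own z axis and vertical above 0.4 rad).
It fails at once if the flask is tipped by more than 0.6 rad (angle between flask_globe's own z axis and vertical above 0.6 rad).
It also fails if it takes over 61 s, if anything falls off the work surface, if the arm or the gripper's body presses on something with over 40 N, if the wrist force passes 120 N, or if a joint passes its speed limit or range.

## Working session

There is one attempt and no reset: what is moved stays moved. The work goes in short steps, Python scripts to look and compute and a tool call to move; the robot and the scene stay as the last step left them, time stands still between calls to the robot, and variables do not carry over. Pictures are saved under pics/ and viewed, about 8 in all and at most 12, crops included, and the job is handed in when it is done.

Besides the shell and the picture viewer there is one more tool, called after "Emit:" as name(argument=value, ...) on one line, values as JSON. jog_arm: Moves the arm, as the interface text tells. Its arguments: {"type":"object","properties":{"steps":{"type":"array","items":{"type":"array"}},"grip_force":{"type":"number"}},"required":["steps"]}

```bash
mkdir -p pics
cat > h.py <<'E'
from workcell import bot
import numpy as np, cv2
def shot(n,name):
    d=bot.read_camera(n); cv2.imwrite(f'pics/{name}.png',cv2.cvtColor(d['color'],cv2.COLOR_RGB2BGR)); np.savez(f'pics/{name}.npz',**d); return d
def pts(d):
    v,u=np.mgrid[:480,:640]; z=d['depth']
    P=np.stack([(u-d['cx'])/d['fx']*z,-(v-d['cy'])/d['fy']*z,-z,np.ones_like(z)],-1)
    return (P@np.linalg.inv(d['camera_from_world']).T)[...,:3]
def ray(d,u,v,h):
    M=np.linalg.inv(d['camera_from_world']); r=M[:3,:3]@np.array([(u-d['cx'])/d['fx'],-(v-d['cy'])/d['fy'],-1]); o=M[:3,3]
    return o+r*(h-o[2])/r[2]
E
python3 - <<'E'
from h import *
s=bot.sense(); print(s)
for n in('top','scene'):
    d=shot(n,n+'0'); print(n,d['fx'],d['cx'],d['cy'],{k:v for k,v in d.items() if k not in('color','depth')})
E
```

```text
{'time': 0.0, 'qpos': array([-8.19390682e+01,  9.11214244e+00,  9.15727299e+01,  5.75873263e-04,
        7.94236614e+01, -1.20374705e+01]), 'joint_velocities': array([ 0.05769418,  0.04825052,  0.04384251,  0.01398822,  0.04346027,
       -0.09731313]), 'joint_efforts': array([-8.56923216e-04, -3.85562325e+01, -3.22111416e+01,  7.01080053e-02,
        3.78755853e-02, -1.46533703e-04]), 'tcp_pos': array([ 197.48839928, -539.37215443,  227.61902562]), 'eef_rot': array([-1.79893971e+02, -2.31882799e-02,  2.00982747e+01]), 'contact_force': array([0.13358674, 0.08826954, 0.00131979]), 'wrist_torque': array([ 0.00697938, -0.01761862,  0.00065932]), 'finger_gap': 91.56788298252152}
top 513.7072928010774 319.716025942363 234.38985227021226 {'fx': 513.7072928010774, 'fy': 513.7072928010774, 'cx': 319.716025942363, 'cy': 234.38985227021226, 'camera_from_world': array([[-1.00770553e-02, -9.99855658e-01,  1.36790155e-02,
        -9.69475859e+00],
       [ 9.88658110e-01, -7.91239262e-03,  1.49975116e-01,
        -6.03074584e+02],
       [-1.49845235e-01,  1.50351772e-02,  9.88595139e-01,
        -1.29841406e+03],
       [ 0.00000000e+00,  0.00000000e+00,  0.00000000e+00,
         1.00000000e+00]])}
scene 599.7437706982406 326.65964717278683 233.16437715728577 {'fx': 599.7437706982406, 'fy': 599.7437706982406, 'cx': 326.65964717278683, 'cy': 233.16437715728577, 'camera_from_world': array([[ 8.93628153e-01,  4.48625826e-01, -1.27903105e-02,
        -5.46200720e+02],
       [-2.52850860e-01,  5.26795676e-01,  8.11512636e-01,
         8.21401703e+01],
       [ 3.70803407e-01, -7.21956497e-01,  5.84194873e-01,
        -1.61985162e+03],
       [ 0.00000000e+00,  0.00000000e+00,  0.00000000e+00,
         1.00000000e+00]])}
```

View pics/top0.png

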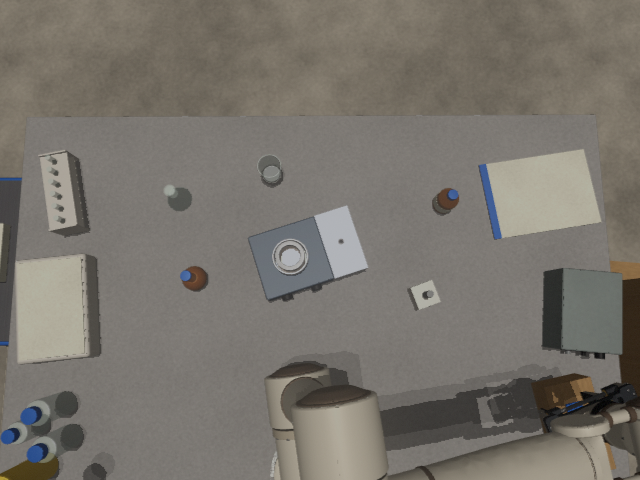

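View pics/scene0.png

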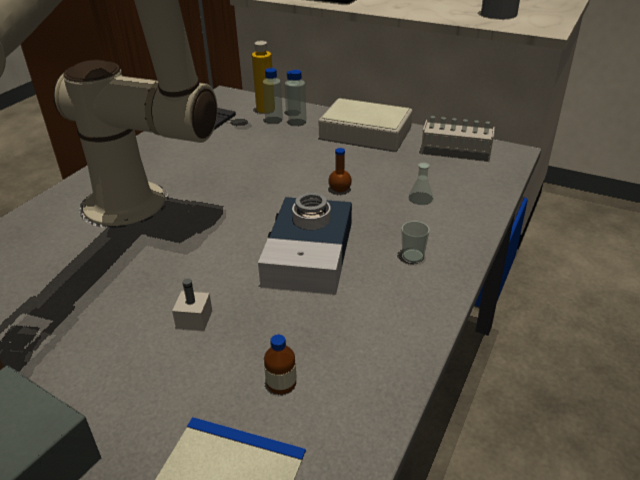

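Top view: flask at (194,278) with its stopper at (186,276), ring at (291,257), hole at (341,241), probe at (428,295) in its stand, reagent at (447,198). The scene view agrees with this layout.

```bash
cat > m.py <<'E'
from h import *
def blob(d,mask,box):
    u0,v0,u1,v1=box; m=np.zeros((480,640),bool); m[v0:v1,u0:u1]=mask[v0:v1,u0:u1]
    n,l,s,c=cv2.connectedComponentsWithStats(m.astype(np.uint8)); k=1+np.argmax(s[1:,4]); return c[k],s[k]
E
python3 - <<'E'
from m import *
for n in('top0','scene0'):
    d=dict(np.load(f'pics/{n}.npz')); c=d['color'].astype(int); g=c.sum(2)/3; P=pts(d)
    blue=(c[...,2]>c[...,0]+50)
    T=n=='top0'
    r,s=blob(d,blue,(175,265,200,290) if T else (330,140,350,160)); print(n,'stopper',r,s,ray(d,*r,117))
    r,s=blob(d,g<90,(334,234,348,248) if T else (294,249,308,258)); print('hole',r,s,ray(d,*r,70))
    u0,v0,u1,v1=(410,280,440,310) if T else (174,278,212,330)
    r,s=blob(d,g<110,(u0,v0,u1,v1)); print('probe',r,s,ray(d,*r,105))
    # depth-based tops
    for nm,b,lo,hi in [('handle top',(410,275,445,315) if T else (170,270,215,330),98,112),('ring',(260,230,320,290) if T else (280,185,340,235),112,130),('collar',(260,230,320,290) if T else (280,185,340,235),97,107),('stopper',(175,260,200,290)if T else(330,140,350,160),115,128),('stand top',(400,275,445,315)if T else(170,285,215,330),44,54)]:
        q=P[b[1]:b[3],b[0]:b[2]].reshape(-1,3); q=q[(q[:,2]>lo)&(q[:,2]<hi)]
        if len(q): print(nm,len(q),q.mean(0).round(1),((q.min(0)+q.max(0))/2).round(1),np.ptp(q,axis=0).round(1))
        if nm=='stand top' and len(q)>10: print(cv2.minAreaRect(q[:,:2].astype(np.float32)))
    print('ztable',P[330,200] if T else P[300,240])
    # warmer top aluminium
    q=P.reshape(-1,3);q=q[(abs(q[:,2]-70)<4)&(q[:,0]>350)&(q[:,0]<800)&(abs(q[:,1])<250)];print('warmer',cv2.minAreaRect(q[:,:2].astype(np.float32)),len(q))
t=cv2.imread('pics/top0.png')
a=cv2.resize(t[200:320,240:450],None,fx=3.7,fy=3.7,interpolation=cv2.INTER_CUBIC);cv2.imwrite('pics/crop.png',a)
E
```

```text
top0 stopper [185.19318182 275.39772727] [180 271  11  10  88] [493.67478653 314.83077924 117.        ]
hole [340.83333333 240.83333333] [340 240   3   3   6] [582.10920991 -68.7713265   70.        ]
probe [412.98571429 300.84285714] [410 289   9  21  70] [ 426.97569335 -241.76836564  105.        ]
handle top 43 [ 444.2 -283.   104.1] [ 444.6 -283.6  103.7] [17.5 17.7 10.3]
ring 370 [540.4  61.  121.5] [540.1  60.6 120.6] [72.  71.3 15.9]
collar 180 [541.4  62.1 101.6] [539.9  61.5 102. ] [87.9 87.4  9.9]
stopper 95 [493.6 314.  121.1] [494.5 314.3 120.8] [24.8 25.8 10.9]
stand top 453 [ 444.3 -282.    49.6] [ 444.1 -283.8   49.2] [73.8 75.4  9.7]
((444.04730224609375, -283.3534851074219), (60.47550582885742, 61.005794525146484), 19.6177921295166)
ztable [358.68988212 300.88100463  -0.41002781]
warmer ((641.3782958984375, 45.71794128417969), (353.0166931152344, 270.21832275390625), 17.602209091186523) 5467
scene0 stopper [339.80487805 150.04878049] [335 148  10   5  41] [491.13750332 320.74067519 117.        ]
hole [300.5 253.5] [299 253   4   2   8] [582.5844448  -68.66320521  70.        ]
probe [194.6        318.12356688] [174 293  38  37 785] [ 523.29043786 -362.95740782  105.        ]
handle top 59 [ 445.8 -285.7  103. ] [ 444.6 -285.6  103.5] [18.  17.5 10.6]
ring 363 [542.8  56.7 119.2] [542.3  59.6 118.6] [72.4 75.3 13.1]
collar 219 [544.8  51.5 100.5] [541.7  58.2 101.8] [88.5 89.   9.6]
stopper 51 [495.3 310.6 120.2] [495.4 310.9 120.5] [26.1 26.3  8.5]
stand top 564 [ 448.2 -288.7   48.9] [ 443.  -284.    48.8] [77.  78.7  9.6]
((444.66302490234375, -284.3275146484375), (62.162418365478516, 66.99457550048828), 19.644254684448242)
ztable [ 496.94339888 -190.63041153   -0.94985155]
warmer ((642.99658203125, 42.13203430175781), (354.7630920410156, 276.965576171875), 17.095251083374023) 4131
```

View pics/crop.png

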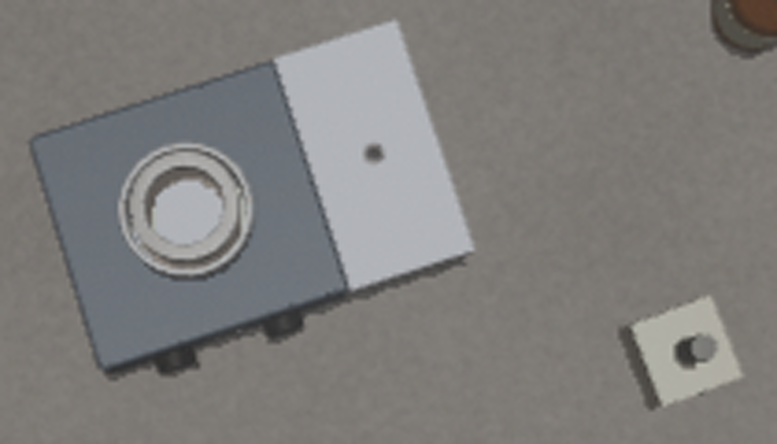

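Crop: ring at crop (187,208), hole at (374,153), probe top at (704,347). The hole-to-ring distance comes out at 136 mm against the stated 135. Next I move above the probe.

Emit:
jog_arm(steps=[[60,[32,-15.5,0],0],[60,[32,-15.5,0],0],[60,[32,-15.5,0],0],[60,[32,-15.5,0],0],[60,[32,-15.5,0],0]], grip_force=40)

```text
time: 0.6
tcp_pos: [321.9, -410.8, 228.1]
eef_rot: [-180.0, 0.0, 20.1]
contact_force: [0.6, -0.7, -0.1]
finger_gap: 60.2
```

Emit:
jog_arm(steps=[[60,[32,-15.5,0],0],[60,[32,-15.5,0],0],[60,[32,-15.5,0],0],[60,[28,-13.5,0],0],[60,[0,0,0],0]])

```text
time: 1.1
tcp_pos: [418.7, -310.5, 228.1]
eef_rot: [-179.9, -0.0, 20.3]
contact_force: [-0.6, -0.6, 0.0]
finger_gap: 60.1
```

```bash
cat >> m.py <<'E'
def go(x,y,z):
    s=bot.sense(); t=np.radians(s['eef_rot'][2]); p=s['tcp_pos']; dx,dy=x-p[0],y-p[1]
    print('tcp',p.round(2),'rot',s['eef_rot'].round(2),'F',s['contact_force'].round(1),'gap',round(s['finger_gap'],1),'t',round(s['time'],2))
    print('tool shift',np.round([dx*np.cos(t)+dy*np.sin(t),dx*np.sin(t)-dy*np.cos(t),p[2]-z],1))
E
python3 - <<'E'
from m import *
go(444.6,-284,78)
d=shot('wrist','w1'); print(d['fx'],np.linalg.inv(d['camera_from_world']).round(2))
P=pts(d).reshape(-1,3); q=P[(P[:,2]>98)&(P[:,2]<112)&(np.hypot(P[:,0]-444.6,P[:,1]+284)<30)]; print(len(q),q.mean(0),(q.min(0)+q.max(0))/2,np.ptp(q,axis=0))
E
```

```text
tcp [ 418.73 -310.5   228.14] rot [-1.7992e+02 -4.0000e-02  2.0340e+01] F [-0.6 -0.6  0. ] gap 60.1 t 1.1
tool shift [ 33.5 -15.9 150.1]
405.63963687312696 [[ 3.5000e-01  9.1000e-01  2.3000e-01  4.8362e+02]
 [-9.4000e-01  3.4000e-01  8.0000e-02 -2.8613e+02]
 [-0.0000e+00 -2.5000e-01  9.7000e-01  3.8470e+02]
 [ 0.0000e+00  0.0000e+00  0.0000e+00  1.0000e+00]]
544 [ 445.59224267 -282.89253004  105.07716571] [ 445.23987613 -282.98021717  102.78656727] [17.93896809 17.78318819  9.38813667]
```

View pics/w1.png

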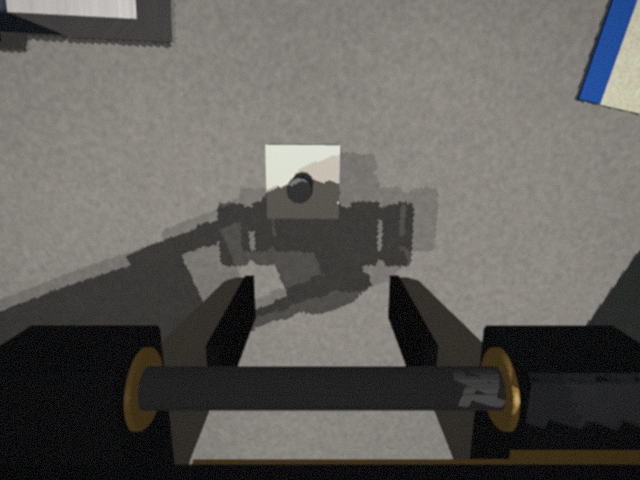

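Wrist view: stand at (302,182) and handle top at (300,187), with the warmer's corner at upper left. Depth puts the handle at (445,-283).

Emit:
jog_arm(steps=[[60,[17,-8,20],0],[60,[17,-8.5,30],0],[60,[0,0,35],0],[60,[0,0,35],0],[60,[0,0,30],0]])

```text
time: 1.65
tcp_pos: [442.0, -286.4, 76.6]
eef_rot: [-179.9, 0.1, 20.0]
contact_force: [-0.8, -0.2, 0.2]
finger_gap: 60.3
```

Run:
```python
from m import *
go(445,-283.2,78)
```

```text
tcp [ 442.04 -286.4    76.59] rot [-1.7994e+02  6.0000e-02  2.0050e+01] F [-0.8 -0.2  0.2] gap 60.3 t 1.65
tool shift [ 3.9 -2.  -1.4]
```

Emit:
jog_arm(steps=[[60,[2,-1,0],0],[60,[0,0,0],0],[60,[0,0,0],0],[60,[0,0,0],0],[60,[0,0,0],0]])

```text
time: 2.15
tcp_pos: [445.5, -285.3, 80.1]
eef_rot: [179.9, -0.1, 20.1]
contact_force: [0.3, -0.7, -0.1]
finger_gap: 59.7
```

Run:
```python
from m import *
go(445,-283.2,78)
```

```text
tcp [ 445.51 -285.3    80.1 ] rot [ 1.7986e+02 -6.0000e-02  2.0100e+01] F [ 0.3 -0.7 -0.1] gap 59.7 t 2.15
tool shift [ 0.2 -2.1  2.1]
```

Emit:
jog_arm(steps=[[60,[0,-2,1],0],[30,[0,0,0],0],[14,[0,0,0],0],[14,[0,0,0],0],[14,[0,0,0],0]], grip_force=40)

```text
time: 2.65
tcp_pos: [444.1, -282.6, 77.6]
eef_rot: [-180.0, 0.0, 20.1]
contact_force: [0.5, 0.3, 0.1]
finger_gap: 30.3
```

Emit:
jog_arm(steps=[[14,[0,0,0],0],[14,[0,0,-20],0],[14,[0,0,-30],0],[14,[0,0,-30],0],[14,[0,0,0],0]])

```text
time: 3.15
tcp_pos: [446.3, -284.8, 162.2]
eef_rot: [179.5, -0.2, 20.1]
contact_force: [0.8, -0.9, -1.1]
finger_gap: 17.5
```

Run:
```python
from m import *
go(582.3,-68.7,155)
for i in range(3): go(582.3,-68.7,155)
d=shot('wrist','w2')
```

```text
tcp [ 446.34 -284.77  162.21] rot [179.55  -0.21  20.1 ] F [ 0.8 -0.9 -1.1] gap 17.5 t 3.15
tool shift [ 201.9 -156.2    7.2]
tcp [ 446.34 -284.77  162.21] rot [179.55  -0.21  20.1 ] F [ 0.8 -0.9 -1.1] gap 17.5 t 3.15
tool shift [ 201.9 -156.2    7.2]
tcp [ 446.34 -284.77  162.21] rot [179.55  -0.21  20.1 ] F [ 0.8 -0.9 -1.1] gap 17.5 t 3.15
tool shift [ 201.9 -156.2    7.2]
tcp [ 446.34 -284.77  162.21] rot [179.55  -0.21  20.1 ] F [ 0.8 -0.9 -1.1] gap 17.5 t 3.15
tool shift [ 201.9 -156.2    7.2]
```

View pics/w2.png

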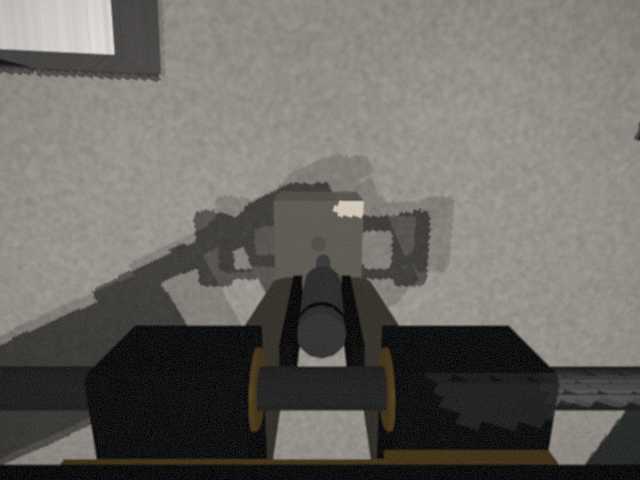

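Wrist view: the probe is held between the pads, cap at (321,335) and pin tip at (322,262). The stand is empty.

Emit:
jog_arm(steps=[[14,[33,-26,0],0],[14,[34,-26,2],0],[14,[34,-26,2],0],[14,[34,-26,0],0],[14,[34,-26,0],0]])

```text
time: 3.7
tcp_pos: [557.7, -100.4, 151.4]
eef_rot: [-179.9, 0.1, 20.1]
contact_force: [0.5, -1.1, -0.6]
finger_gap: 17.0
```

Emit:
jog_arm(steps=[[14,[20,-16,0],0],[14,[12,-10,0],0],[14,[0,0,0],0],[14,[0,0,0],0],[14,[0,0,0],0]])

```text
time: 4.2
tcp_pos: [578.6, -68.3, 153.2]
eef_rot: [-180.0, 0.0, 20.0]
contact_force: [-0.2, 0.5, 0.2]
finger_gap: 17.2
```

Run:
```python
from m import *
go(582.3,-68.7,145)
d=shot('wrist','w3');shot('scene','s3'); go(582.3,-68.7,145)
P=pts(d);P1=P.reshape(-1,3);q=P1[abs(P1[:,2]-70)<4]; 
c=d['color'].astype(int).sum(2)/3
M=d['camera_from_world']
def px(p): 
    k=M@np.r_[p,1]; return d['cx']+d['fx']*k[0]/-k[2], d['cy']-d['fy']*k[1]/-k[2]
print(px([582.3,-68.7,70]))
cv2.imwrite('pics/w3c.png',cv2.resize(cv2.cvtColor(d['color'][150:370,230:430],cv2.COLOR_RGB2BGR),None,fx=2.7,fy=2.7))
```

```text
tcp [578.63 -68.26 153.23] rot [-1.800e+02  5.000e-02  2.001e+01] F [-0.2  0.5  0.2] gap 17.2 t 4.2
tool shift [3.3 1.7 8.2]
tcp [578.81 -68.16 153.54] rot [1.8e+02 2.0e-02 2.0e+01] F [-1.  -0.6  1.1] gap 17.4 t 4.3
tool shift [3.1 1.7 8.5]
(np.float64(325.53144539294544), np.float64(248.8335338944996))
```

View pics/w3c.png

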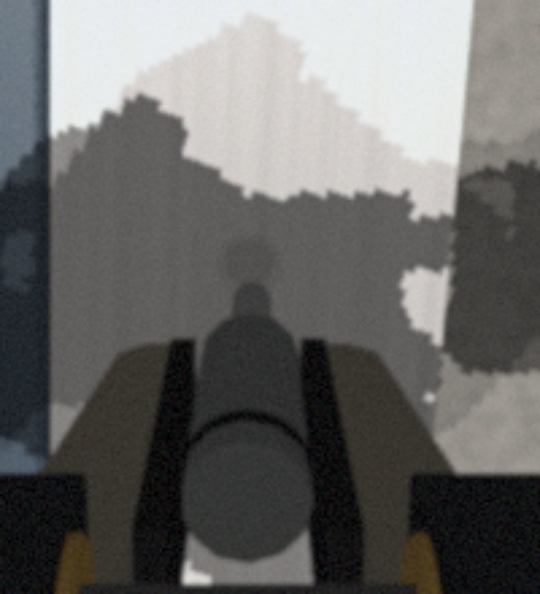

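Crop: hole centre at (249,257), i.e. full image (322.2,245.2). The far edge of the pin tip is at (252,283), i.e. (323.3,254.8).

Run:
```python
from m import *
d=dict(np.load('pics/w3.npz'))
print('hole',ray(d,322.2,245.2,70)); a=ray(d,323.3,254.8,85.3); t=np.radians(20); print('tip',a-4*np.array([np.cos(t),np.sin(t),0]))
P=pts(d); q=P[225:330,290:360].reshape(-1,3); q=q[(q[:,2]>142-10)&(q[:,2]<190)]
k=q[abs(q[:,2]-np.percentile(q[:,2],90))<4]; print('cap',len(k),k.mean(0),(k.min(0)+k.max(0))/2,np.ptp(k,axis=0))
s=dict(np.load('pics/s3.npz')); P=pts(s).reshape(-1,3);
```

```text
hole [583.76548876 -65.99187601  70.        ]
tip [578.68070829 -68.5106876   85.3       ]
cap 995 [585.74570037 -65.53813782 178.28120402] [586.29458783 -64.91779367 179.11804325] [14.56617083 23.17583748  7.9626323 ]
```

Emit:
jog_arm(steps=[[14,[4,0.5,4],0],[14,[0,0,5],0],[14,[0,0,0],0],[14,[0,0,0],0],[14,[0,0,0],0]])

```text
time: 4.8
tcp_pos: [583.3, -66.1, 144.7]
eef_rot: [180.0, -0.0, 20.1]
contact_force: [-0.5, 0.2, -0.2]
finger_gap: 17.4
```

Run:
```python
from m import *
go(582.6,-67.5,145)
d=shot('wrist','w4'); d2=shot('scene','s4'); go(582.6,-67.5,145)
a=cv2.resize(cv2.cvtColor(d['color'][225:275,280:370],cv2.COLOR_RGB2BGR),None,fx=8,fy=8)
b=cv2.resize(cv2.cvtColor(d2['color'][200:280,250:350],cv2.COLOR_RGB2BGR),None,fx=7.2,fy=7.2)[:500]
b=b[:190] if 0 else b
o=np.zeros((600,720,3),np.uint8); o[:300]=cv2.resize(cv2.convertScaleAbs(a,alpha=1.8),(720,400))[50:350]; o[300:]=cv2.convertScaleAbs(cv2.resize(cv2.cvtColor(d2['color'][225:265,260:356],cv2.COLOR_RGB2BGR),(720,300)),alpha=1.5)
cv2.imwrite('pics/c4.png',o)
```

```text
tcp [583.25 -66.09 144.66] rot [180.   -0.   20.1] F [-0.5  0.2 -0.2] gap 17.4 t 4.8
tool shift [-1.1  1.1 -0.3]
tcp [583.31 -66.08 144.77] rot [ 1.7999e+02 -1.0000e-02  2.0110e+01] F [0.3 0.5 0.9] gap 17.3 t 4.9
tool shift [-1.2  1.1 -0.2]
```

View pics/c4.png

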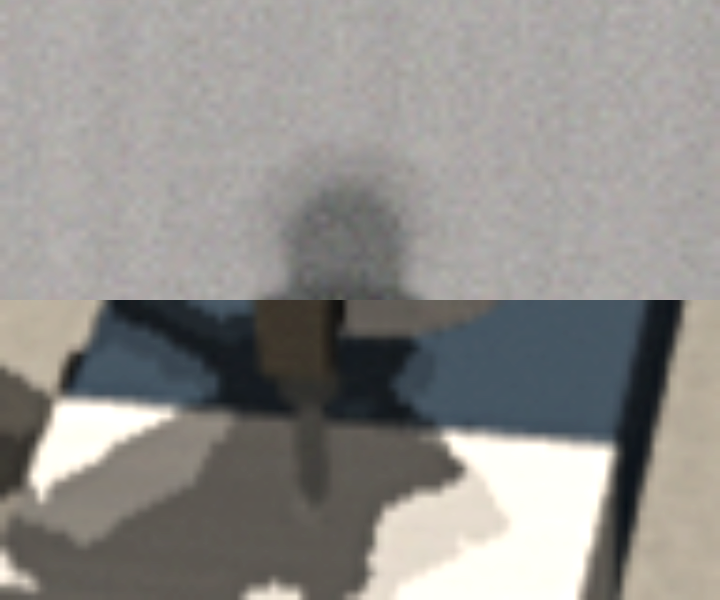

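Upper crop: the pin tip (centre x≈345) sits over the hole's dark halo (centre x≈340). Lower crop (scene view): the tip is at about scene pixel (302.4,251.5), close to the hole at (300.5,253.5).

Run:
```python
from m import *
d=dict(np.load('pics/w4.npz')); t=np.radians(20); e=np.array([np.cos(t),np.sin(t),0])
print('hole w',ray(d,322.5,250,70)-7.5*e,'tip w',ray(d,323.1,254.4,76.7)-4*e)
s=dict(np.load('pics/s4.npz')); print('tip s',ray(s,302.4,251,76.7))
# hole profile in wrist image
g=d['color'].astype(float).mean(2); print(g[240:262,320:327].mean(1).round(0)); print(g[250:254,300:345].mean(0).round(0)); print(g[254:258,300:345].mean(0).round(0))
```

```text
hole w [580.86159989 -66.78429401  70.        ] tip w [583.54992725 -66.16601446  76.7       ]
tip s [586.43667753 -66.5283561   76.7       ]
[94. 94. 93. 94. 94. 94. 94. 93. 91. 88. 86. 82. 83. 77. 73. 65. 62. 59.
 61. 60. 63. 61.]
[95. 94. 93. 94. 93. 94. 92. 93. 96. 92. 96. 92. 95. 90. 89. 90. 86. 85.
 84. 83. 85. 82. 82. 82. 81. 81. 82. 81. 84. 87. 88. 89. 92. 93. 96. 94.
 94. 93. 94. 92. 96. 94. 91. 92. 93.]
[94. 90. 92. 94. 93. 92. 95. 94. 94. 94. 91. 91. 87. 84. 85. 83. 81. 77.
 73. 70. 64. 66. 64. 65. 64. 64. 66. 71. 75. 81. 80. 86. 87. 89. 92. 92.
 92. 94. 93. 94. 94. 95. 95. 95. 93.]
```

Emit:
jog_arm(steps=[[14,[-1,1,0],0],[14,[0,0,0],0],[14,[0,0,4],0],[14,[0,0,4],0],[14,[0,0,4],0]])

```text
time: 5.4
tcp_pos: [582.4, -67.3, 132.0]
eef_rot: [-180.0, 0.0, 20.1]
contact_force: [0.2, -0.6, -0.4]
finger_gap: 16.9
```

Run:
```python
from m import *
go(582.2,-67.5,98)
```

```text
tcp [582.35 -67.3  132.  ] rot [-1.7997e+02  3.0000e-02  2.0100e+01] F [ 0.2 -0.6 -0.4] gap 16.9 t 5.4
tool shift [-0.2  0.1 34. ]
```

The tip is about 6 mm inside the hole with no contact force, so I continue down.

Emit:
jog_arm(steps=[[14,[0,0,7],0],[14,[0,0,7],0],[14,[0,0,7],0],[14,[0,0,5],0],[14,[0,0,3],0]])

```text
time: 5.9
tcp_pos: [582.4, -67.3, 102.8]
eef_rot: [-180.0, 0.0, 20.1]
contact_force: [0.5, 0.3, -1.1]
finger_gap: 17.3
```

Emit:
jog_arm(steps=[[14,[0,0,2],0],[14,[0,0,1.5],0],[14,[0,0,1.5],0],[14,[0,0,1],0],[14,[0,0,0],0]])

```text
time: 6.4
tcp_pos: [582.9, -67.5, 100.0]
eef_rot: [180.0, 0.0, 20.1]
contact_force: [-6.8, 1.6, 12.9]
finger_gap: 17.3
```

Emit:
jog_arm(steps=[[14,[0,0,1.5],0],[14,[0,0,0],0],[14,[0,0,0],0],[14,[0,0,0],0],[14,[0,0,0],0]])

```text
time: 6.9
tcp_pos: [583.1, -67.6, 99.9]
eef_rot: [180.0, -0.0, 20.1]
contact_force: [-9.8, 1.9, 19.9]
finger_gap: 17.0
```

Run:
```python
from m import *
go(582.2,-67.5,98)
d=shot('scene','s5'); cv2.imwrite('pics/s5c.png',cv2.resize(cv2.cvtColor(d['color'][170:290,240:360],cv2.COLOR_RGB2BGR),None,fx=5,fy=5))
```

```text
tcp [583.07 -67.57  99.87] rot [179.96  -0.    20.12] F [-9.8  1.9 19.9] gap 17.0 t 6.9
tool shift [-0.8 -0.4  1.9]
```

View pics/s5c.png

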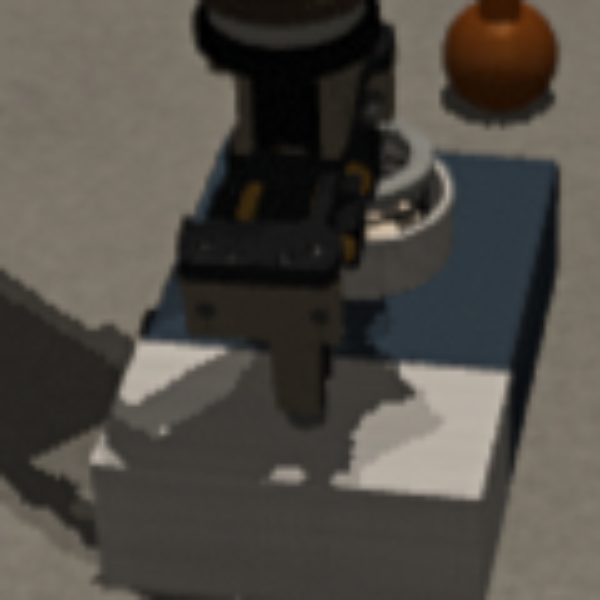

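The scene crop shows the handle apparently flush on the aluminium, though the fingers hide its base. I release, rise and verify by depth.

Emit:
jog_arm(steps=[[14,[0,0,-1.5],0],[50,[0,0,0],0],[50,[0,0,0],0],[50,[0,0,0],0],[50,[0,0,-10],0]])

```text
time: 7.45
tcp_pos: [581.4, -67.0, 106.2]
eef_rot: [-179.9, 0.2, 20.1]
contact_force: [-1.2, 0.4, 0.2]
finger_gap: 47.3
```

Emit:
jog_arm(steps=[[50,[0,0,-30],0],[50,[0,0,-30],0],[50,[0,0,-40],0],[50,[0,0,-30],0],[50,[0,0,0],0]])

```text
time: 7.95
tcp_pos: [585.5, -68.3, 244.1]
eef_rot: [179.6, -0.5, 20.1]
contact_force: [-0.1, -0.1, 0.1]
finger_gap: 50.2
```

Run:
```python
from m import *
go(494.5,314,250)
d=shot('wrist','w6'); P=pts(d).reshape(-1,3); q=P[(np.hypot(P[:,0]-582.5,P[:,1]+67.5)<20)&(P[:,2]>80)&(P[:,2]<180)]
print(len(q),np.percentile(q[:,2],[50,90,97])); k=q[q[:,2]>np.percentile(q[:,2],90)-4]; print((k.min(0)+k.max(0))/2,np.ptp(k,axis=0))
for n in('top','scene'):
    d=shot(n,n+'6'); P=pts(d).reshape(-1,3)
    q=P[(np.hypot(P[:,0]-582.5,P[:,1]+67.5)<20)&(P[:,2]>80)&(P[:,2]<150)]; print(n,len(q), len(q) and np.percentile(q[:,2],[50,90,97]))
    q=P[(np.hypot(P[:,0]-494.5,P[:,1]-314)<25)&(P[:,2]>66)&(P[:,2]<106)]; print('neck',(q.min(0)+q.max(0))/2,np.ptp(q,axis=0))
```

```text
tcp [585.53 -68.27 244.14] rot [179.61  -0.49  20.11] F [-0.1 -0.1  0.1] gap 50.2 t 7.95
tool shift [  45.9 -390.3   -5.9]
737 [124.85223129 126.07283448 126.52208452]
[583.71622283 -66.55711255 124.70940274] [17.41468828 17.24245451  4.92921964]
top 23 [123.40927756 127.43836588 129.88502818]
neck [492.57836604 310.44019957  85.31865912] [21.85308306 16.42257285 38.25507287]
scene 170 [107.46461881 124.47109201 126.03340645]
neck [493.12072042 307.44874154  85.90770956] [28.67050308 18.4491815  39.35834135]
```

The handle top is at about 125 mm, so the probe is home. Next, the flask.

Emit:
jog_arm(steps=[[60,[4.5,-39,0],0],[60,[4.5,-39,0],0],[60,[4.5,-39,0],0],[60,[4.5,-39,0],0],[60,[4.5,-39,0],0]])

```text
time: 8.6
tcp_pos: [535.0, 124.9, 235.4]
eef_rot: [-179.9, 0.2, 20.1]
contact_force: [0.3, 0.7, 1.6]
finger_gap: 60.1
```

Emit:
jog_arm(steps=[[60,[4.5,-39,0],0],[60,[4.5,-39,0],0],[60,[0,-39,0],0],[60,[0,-39,0],0],[60,[0,0,0],0]])

```text
time: 9.1
tcp_pos: [488.6, 276.4, 235.4]
eef_rot: [-179.9, 0.2, 20.4]
contact_force: [0.1, -0.7, -0.5]
finger_gap: 59.8
```

Run:
```python
from m import *
d=shot('wrist','w7'); P=pts(d); p=P.reshape(-1,3); c=d['color'].astype(int); b=(c[...,2]>c[...,0]+40)&(abs(P[...,2]-115)<12)&(np.hypot(P[...,0]-494,P[...,1]-314)<40)
q=P[b]; k=q[q[:,2]>117]; print(len(q),len(k),(k.min(0)+k.max(0))/2,k.mean(0),np.ptp(k,axis=0))
go(494.5,314,80)
```

```text
1137 1137 [494.61602491 315.69006392 121.92748625] [494.98095116 315.78746124 122.31437927] [25.65063004 25.92665373  4.59105374]
tcp [489.68 274.41 235.49] rot [-179.99    0.22   20.31] F [-0.5 -0.8  0.1] gap 59.9 t 9.15
tool shift [ 18.3 -35.5 155.5]
```

Emit:
jog_arm(steps=[[60,[10,-18,20],0],[60,[8.5,-18.5,20],0],[60,[0,0,30],0],[60,[0,0,0],0],[60,[0,0,0],0]])

```text
time: 9.65
tcp_pos: [496.1, 312.4, 166.7]
eef_rot: [180.0, 0.2, 20.0]
contact_force: [0.7, 0.1, 0.8]
finger_gap: 59.9
```

Run:
```python
from m import *
go(494.6,315.3,80)
```

```text
tcp [496.12 312.44 166.74] rot [1.7998e+02 1.6000e-01 2.0030e+01] F [0.7 0.1 0.8] gap 59.9 t 9.65
tool shift [-0.4 -3.2 86.7]
```

Emit:
jog_arm(steps=[[60,[0,-3,20],0],[60,[0,0,30],0],[60,[0,0,25],0],[60,[0,0,10],0],[60,[0,0,0],0]])

```text
time: 10.15
tcp_pos: [495.4, 315.9, 82.5]
eef_rot: [180.0, 0.1, 20.1]
contact_force: [-0.7, 0.1, 0.4]
finger_gap: 60.0
```

Emit:
jog_arm(steps=[[60,[0,0,0],0],[40,[0,0,0],0],[20,[0,0,0],0],[20,[0,0,0],0],[20,[0,0,0],0]], grip_force=50)

```text
time: 10.65
tcp_pos: [495.6, 316.6, 83.0]
eef_rot: [180.0, -0.0, 20.1]
contact_force: [-0.8, -0.0, -0.1]
finger_gap: 30.2
```

Run:
```python
from m import *
go(494.6,315.3,80)
```

```text
tcp [495.58 316.62  83.01] rot [ 1.80e+02 -4.00e-02  2.01e+01] F [-0.8 -0.  -0.1] gap 30.2 t 10.65
tool shift [-1.4  0.9  3. ]
```

Emit:
jog_arm(steps=[[20,[0,0,0],0],[20,[0,0,0],0],[20,[0,0,0],0],[20,[0,0,-10],0],[20,[0,0,-20],0]])

```text
time: 11.15
tcp_pos: [493.6, 315.9, 111.1]
eef_rot: [-180.0, 0.3, 20.1]
contact_force: [0.1, 0.1, -1.8]
finger_gap: 25.4
```

Emit:
jog_arm(steps=[[20,[0,0,-30],0],[20,[0,0,-30],0],[20,[0,0,-30],0],[20,[0,0,-22],0],[20,[0,0,0],0]])

```text
time: 11.65
tcp_pos: [497.2, 317.3, 228.9]
eef_rot: [-180.0, -0.4, 20.1]
contact_force: [1.3, -0.3, -1.6]
finger_gap: 25.6
```

Run:
```python
from m import *
go(540.6,61,225)
```

```text
tcp [497.23 317.35 228.86] rot [-179.99   -0.42   20.11] F [ 1.3 -0.3 -1.6] gap 25.6 t 11.65
tool shift [-47.4 255.6   3.9]
```

Emit:
jog_arm(steps=[[20,[-4,22,0],0],[20,[-7,36,0],0],[20,[-7,40,0],0],[20,[-8,42,0],0],[20,[-8,42,0],0]])

```text
time: 12.15
tcp_pos: [525.0, 132.4, 222.7]
eef_rot: [-179.9, 0.2, 20.1]
contact_force: [0.4, -0.3, -2.4]
finger_gap: 25.3
```

Emit:
jog_arm(steps=[[20,[-7,36,0],0],[20,[-4,22,0],0],[20,[-2,12,0],0],[20,[0,0,0],0],[20,[0,0,0],0]])

```text
time: 12.65
tcp_pos: [537.4, 64.6, 223.9]
eef_rot: [-179.9, 0.1, 20.1]
contact_force: [-0.9, 0.2, -1.4]
finger_gap: 25.4
```

Run:
```python
from m import *
go(540.6,61,205)
d=shot('scene','s8'); w=shot('wrist','w8'); go(540.6,61,205)
o=np.hstack([cv2.resize(d['color'][100:280,240:390],(400,480)),cv2.resize(w['color'][100:460,170:470],(400,480))])
cv2.imwrite('pics/c8.png',cv2.cvtColor(o,cv2.COLOR_RGB2BGR))
P=pts(d); c=d['color'].astype(int); 
v,u=np.nonzero((c[...,0]>c[...,2]*2)&(c[...,0]>60)); k=(u>240)&(u<390)&(v>100)&(v<280); q=P[v[k],u[k]]; q=q[(q[:,2]>100)&(q[:,2]<260)]
for z in range(110,240,10):
    m=q[abs(q[:,2]-z)<5]; 
    if len(m)>3: print(z,len(m),m.mean(0).round(1),((m.min(0)+m.max(0))/2).round(1),np.ptp(m,axis=0).round(0))
```

```text
tcp [537.37  64.6  223.9 ] rot [-1.7993e+02  5.0000e-02  2.0120e+01] F [-0.9  0.2 -1.4] gap 25.4 t 12.65
tool shift [ 1.8  4.5 18.9]
tcp [537.49  64.98 224.28] rot [-1.7996e+02  2.0000e-02  2.0190e+01] F [-0.1  0.9 -2. ] gap 25.5 t 12.75
tool shift [ 1.5  4.8 19.3]
170 5 [552.5  46.5 174.6] [547.6  44.4 174.5] [24. 14.  1.]
180 109 [546.9  46.9 181. ] [538.9  55.5 180. ] [53. 47. 10.]
190 151 [541.6  51.  190. ] [538.2  58.2 189.9] [48. 51. 10.]
200 24 [538.9  55.7 196.2] [537.9  57.6 197.7] [36. 25.  5.]
```

View pics/c8.png

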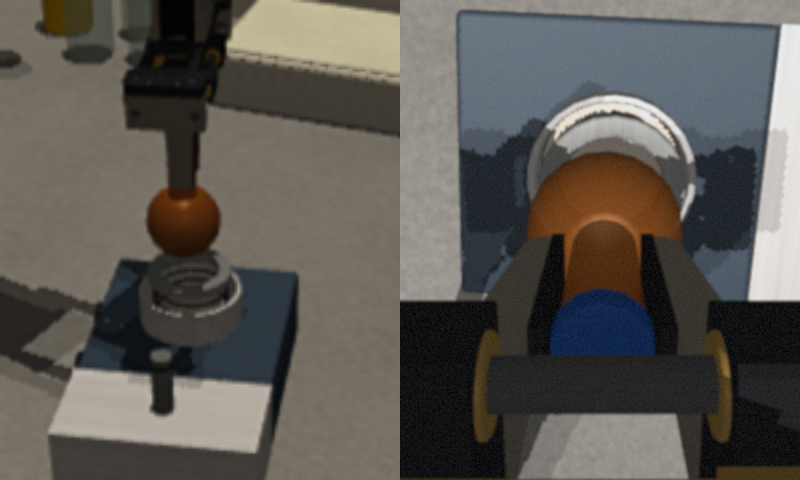

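Left crop: the probe is home, and the flask hangs upright just above the ring. Right crop: the globe (≈(605,220)) sits slightly off the ring (≈(612,165)), as expected before the final shift.

Run:
```python
from m import *
from scipy.optimize import least_squares
for n in('s8','w8'):
    d=dict(np.load(f'pics/{n}.npz')); P=pts(d); c=d['color'].astype(int); m=(c[...,0]>c[...,2]*2)&(c[...,0]>50)
    q=P[m]; q=q[(np.linalg.norm(q-[537,65,167],axis=1)<45)&(q[:,2]<196)]
    r=least_squares(lambda x:np.linalg.norm(q-x,axis=1)-32,[537,65,167],loss='soft_l1'); print(n,len(q),r.x.round(1),np.abs(r.fun).mean())
    z=P.reshape(-1,3); k=z[(abs(z[:,2]-102)<4)&(np.hypot(z[:,0]-541,z[:,1]-61)<55)&(np.hypot(z[:,0]-541,z[:,1]-61)>36)]
    r=least_squares(lambda x:np.hypot(k[:,0]-x[0],k[:,1]-x[1])-43,[541,61],loss='soft_l1'); print('collar',len(k),r.x.round(1))
d=dict(np.load('pics/top0.npz')); z=pts(d).reshape(-1,3)
for h,R,lo,hi in((102,43,38,50),(122,31.5,24,41)):
    k=z[(abs(z[:,2]-h)<4)&(np.hypot(z[:,0]-541,z[:,1]-61)<hi)&(np.hypot(z[:,0]-541,z[:,1]-61)>lo)]
    print('top',h,least_squares(lambda x:np.hypot(k[:,0]-x[0],k[:,1]-x[1])-R,[541,61],loss='soft_l1').x.round(1))
go(541,61,200)
```

```text
s8 341 [534.4  63.2 166.2] 1.8049475150467034
collar 117 [540.8  59.4]
w8 4961 [535.6  64.2 168.1] 0.3520791100213249
collar 1394 [541.3  62.2]
top 102 [540.2  61.2]
top 122 [540.2  61.2]
tcp [537.49  64.98 224.28] rot [-1.7996e+02  2.0000e-02  2.0190e+01] F [-0.1  0.9 -2. ] gap 25.5 t 12.75
tool shift [ 1.9  5.  24.3]
```

Emit:
jog_arm(steps=[[20,[4.2,4.5,0],0],[20,[0,0,7],0],[20,[0,0,7],0],[20,[0,0,6],0],[20,[0,0,0],0]])

```text
time: 13.25
tcp_pos: [542.3, 61.1, 202.9]
eef_rot: [-179.9, 0.2, 20.1]
contact_force: [0.3, 0.0, -2.1]
finger_gap: 25.3
```

```bash
cat > f.py <<'E'
from m import *
from scipy.optimize import least_squares
import sys
s=bot.sense(); p=s['tcp_pos']; n=sys.argv[1]; go(*p)
for c0 in('scene','wrist'):
    d=shot(c0,n+c0); P=pts(d); c=d['color'].astype(int); m=(c[...,0]>c[...,2]*2)&(c[...,0]>50)
    g=p+[-1.9,-.8,-56]; q=P[m]; q=q[(np.linalg.norm(q-g,axis=1)<45)&(q[:,2]<g[2]+28)]
    print(c0,len(q),least_squares(lambda x:np.linalg.norm(q-x,axis=1)-32,g,loss='soft_l1').x.round(1))
    z=P.reshape(-1,3); h=np.hypot(z[:,0]-541,z[:,1]-61); k=z[(abs(z[:,2]-102)<4)&(h<55)&(h>36)]
    print('collar',len(k),least_squares(lambda x:np.hypot(k[:,0]-x[0],k[:,1]-x[1])-43,[541,61],loss='soft_l1').x.round(1))
E
python3 f.py a
```

```text
tcp [542.32  61.13 202.9 ] rot [-1.7992e+02  1.5000e-01  2.0100e+01] F [ 0.3  0.  -2.1] gap 25.3 t 13.25
tool shift [0. 0. 0.]
scene 311 [539.7  58.9 145. ]
collar 107 [541.   59.8]
wrist 4750 [540.9  60.3 147.7]
collar 1657 [541.3  62.2]
```

Emit:
jog_arm(steps=[[20,[0.8,-0.8,0],0],[20,[0,0,3],0],[20,[0,0,3],0],[20,[0,0,3],0],[20,[0,0,0],0]], grip_force=60)

```text
time: 13.85
tcp_pos: [543.8, 62.3, 195.7]
eef_rot: [-180.0, -0.0, 20.1]
contact_force: [-0.4, 1.6, 3.2]
finger_gap: 24.9
```

Emit:
jog_arm(steps=[[20,[0,0,3],0],[20,[0,0,3],0],[20,[0,0,2],0],[20,[0,0,2],0],[20,[0,0,0],0]])

```text
time: 14.35
tcp_pos: [544.2, 62.2, 186.2]
eef_rot: [-180.0, -0.1, 20.1]
contact_force: [-2.2, 3.3, 7.7]
finger_gap: 25.2
```

```bash
python3 f.py b
```

```text
tcp [544.19  62.2  186.2 ] rot [-1.80e+02 -7.00e-02  2.01e+01] F [-2.2  3.3  7.7] gap 25.2 t 14.35
tool shift [0. 0. 0.]
scene 310 [540.3  60.7 128.4]
collar 123 [541.1  59.7]
wrist 4776 [541.4  61.7 130.4]
collar 1972 [541.4  62.2]
```

Emit:
jog_arm(steps=[[20,[-0.3,-0.7,2],0],[20,[0,0,3],0],[20,[0,0,3],0],[20,[0,0,3],0],[20,[0,0,1],0]])

```text
time: 14.95
tcp_pos: [544.5, 62.6, 175.4]
eef_rot: [179.9, -0.2, 20.1]
contact_force: [-2.0, 2.8, 11.9]
finger_gap: 24.9
```

Emit:
jog_arm(steps=[[20,[0,0,0.5],0],[20,[0,0,0],0],[20,[0,0,0],0],[20,[0,0,0],0],[20,[0,0,0],0]])

```text
time: 15.45
tcp_pos: [544.7, 62.6, 175.3]
eef_rot: [179.9, -0.2, 20.1]
contact_force: [-1.2, 2.7, 11.5]
finger_gap: 25.0
```

```bash
python3 f.py c
python3 - <<'E'
from m import *
d=dict(np.load('pics/cscene.npz')); w=dict(np.load('pics/cwrist.npz'))
o=np.hstack([cv2.resize(d['color'][130:270,250:370],(400,480)),cv2.resize(w['color'][100:460,170:470],(400,480))])
cv2.imwrite('pics/c9.png',cv2.cvtColor(o,cv2.COLOR_RGB2BGR))
E
```

```text
tcp [544.66  62.62 175.32] rot [179.92  -0.2   20.11] F [-1.2  2.7 11.5] gap 25.0 t 15.45
tool shift [0. 0. 0.]
scene 307 [540.6  61.4 117.8]
collar 142 [540.9  60.4]
wrist 4772 [541.4  61.8 119.5]
collar 2584 [540.6  61.5]
```

View pics/c9.png

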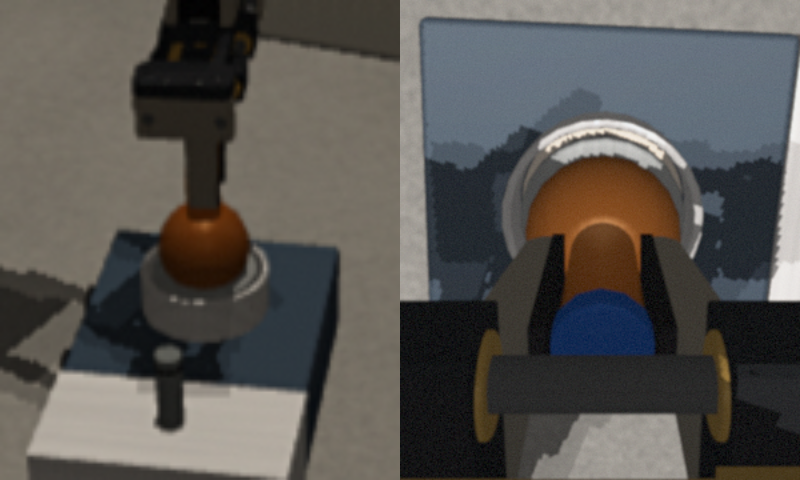

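The globe is centred and upright in the ring, which is about 19–21 mm down. I add 3 mm of margin.

Emit:
jog_arm(steps=[[20,[0,0,1.5],0],[20,[0,0,1.5],0],[20,[0,0,0],0],[20,[0,0,0],0],[20,[0,0,0],0]])

```text
time: 16.05
tcp_pos: [544.8, 62.7, 172.6]
eef_rot: [179.9, -0.2, 20.1]
contact_force: [-2.6, 3.3, 11.5]
finger_gap: 25.2
```

Emit:
jog_arm(steps=[[20,[0,0,0],0],[20,[0,0,0],0],[20,[0,0,0],0],[20,[0,0,0],0],[20,[0,0,0],0]])

```text
time: 16.55
tcp_pos: [544.8, 62.7, 172.6]
eef_rot: [179.9, -0.2, 20.1]
contact_force: [-2.3, 2.8, 12.7]
finger_gap: 25.3
```

```bash
python3 f.py e
```

```text
tcp [544.83  62.66 172.61] rot [179.92  -0.23  20.11] F [-2.3  2.8 12.7] gap 25.3 t 16.55
tool shift [0. 0. 0.]
scene 305 [540.6  61.1 115.1]
collar 129 [540.7  60. ]
wrist 4750 [541.4  61.8 116.7]
collar 2508 [540.9  61.6]
```

```bash
python3 -c "
from workcell import bot
print(bot.finish_job())"
```

```text
the job is handed in; nothing more can be done
None
```

I pushed the probe home into the warmer's hole, then set the flask upright in the ring. I handed the job in at about 16.6 s, still holding the flask pressed down. No verdict was reported.

Last checks:
- **Probe:** after release its handle top measured about 125 mm above the table, which is the seated height. It stood upright in the later pictures. I did not measure its tip directly once it was in the hole.
- **Flask:** the globe was within about 1 mm of the collar's centre in both camera views. The last view, taken just before the final 3 mm of press, showed it upright.
- **Ring:** I estimate it was 22–25 mm down, past the 20 mm collar level. The two ways of measuring disagree slightly: about 22 mm from the force, and 24–25 mm from the globe's height.
- **Push and grip:** the upward force on the gripper was about 12.7 N, with about 3.6 N of sideways force remaining. Grip was set to 60 N.
- **Bystanders:** the arm's path stayed clear of them. I did not re-measure their positions at the end.

Two readings disagreed along the way:
- **Hole position:** the camera estimates differed by up to about 3 mm, but the pin went in without contact force.
- **Finger opening:** it read about 25 mm on the 24 mm neck.

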